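Zero the spring tester and hold the forceps at the gauge gap

TASK

Check the spring of the steel forceps clamped in the blue tester: first turn the tare knob on the round dial until its red pointer is at the green zero mark. Then squeeze the forceps by its two rubber finger rests until the gap between the tips is as wide as the coloured bar on the gauge plate lying right under the tips (the plate beyond it is a spare), and hold that gap steady: finish while still holding the squeeze, with the pointer still at zero. Leave the other things on the bench where they stand.

Things in the scene. Friction and masses are not known exactly. Their poses are not given: they have to be found in the camera images.
- tester: blue spring tester fixed to the bench, base plate 315 x 105 x 14 mm, with steel forceps clamped level above it. Origin at bench level, below the middle between the two rubber finger rests; +x runs along the forceps from clamp to tips, +y to the left tine, z up. Clamp post at x -0.14 to -0.09, top 96 mm above the bench. Ledge at x 0.043 to 0.168, 40 mm high, carries two gauge plates in a row
- tine_left: left (+y) tine of the forceps, 170 mm long, 12 mm tall, mid height 73 mm above the bench; origin on its upright hinge, at x -0.100, y 0.004 of the tester. Springs open by itself, 8 N m per rad from fully open. Fully open: tips 49 mm apart, 52 mm over the rests. 40 mm over the rests gives a tip gap of 28 mm (5 N on each rest), 31.5 mm gives 14 mm (8 N)
- tine_right: right (-y) tine, mirror image of the left one; each tine moves on its own. Moving a rest inwards by 1 mm moves its tip inwards by 1.7 mm. Only the base plate is below the rests
- tip_left (a point): inner face of the left tine's tip; the tip gap is the distance from this point to tip_right
- tip_right (a point): inner face of the right tine's tip
- rest_left (a point): outermost line of the left tine's black rubber finger rest (a small upright roll, 8 mm thick, 16 mm tall), at its mid height
- rest_right (a point): outermost line of the right tine's rubber finger rest
- gauge_seat (a point): top of the gauge plate place under the tips (75 mm ahead of the tester's origin, 44 mm above the bench); the spare place is 60 mm further along +x of the tester
- gauge_narrow: white gauge plate 44 x 68 x 4 mm with a RED bar 14 mm wide along its middle, fixed; origin centre of the underside
- gauge_wide: white gauge plate 44 x 68 x 4 mm with a BLUE bar 28 mm wide along its middle, fixed; origin centre of the underside. The one of the two plates that lies at gauge_seat marks the gap to be set; the other is the spare
- dial_box: grey box 120 x 120 x 36 mm, fixed to the bench, with a white round dial on top (41 mm above the bench); origin centre of the underside; the green zero mark is at the rim in its +x direction
- tare_knob (a joint): black tare knob in the middle of the dial: angle in rad of its red pointer from the green zero mark, positive anticlockwise from above, 0 = at zero; range -1.0 to 1.8, starts between 0.5 and 1.3; turns stiffly (0.03 N m) and stays where it is left
- knob_grip (a point): point on the knob's axis at the height to grip, 71 mm above the bench. The grip is a bar 40 mm long, 12 mm wide, from 48 to 80 mm above the bench, standing along the pointer's direction; below it is a disc of 36 mm diameter
- carton: bystander: small red and yellow cardboard box, 56 x 36 x 16 mm; origin centre of the underside
- stopper: bystander: black rubber stopper, 30 mm across, 26 mm tall; origin centre of the underside
- beaker: bystander: glass beaker, 68 mm across, 85 mm tall; origin centre of the underside
- reagent: bystander: amber reagent jar with a black cap, 60 mm across, 120 mm tall; origin centre of the underside
- dish: bystander: white ceramic dish, 90 mm across, 28 mm tall; origin centre of the underside
- spatula: bystander: lab spoon, 160 mm long, lying flat; origin near its middle
Things that resemble listed ones, but are neither listed nor needed, are in the scene too. Of the things shaped like the dial_box, the grey one is meant.

How it is judged (in metres and radians):
On the way, in this order (a step that is already met when the one before it is completed fails the run):
1. the tare knob's pointer stands at zero (value of joint tare_knob between -0.08 and 0.08 rad), for 0.3 s.
2. the fingers squeeze both tines and the tip gap matches the bar of the plate under the tips (all of step 1 and ((horizontal distance between gauge_narrow and gauge_seat below 0.02 m and distance between tip_left and tip_right between 0.0115 and 0.0165 m) or (horizontal distance between gauge_wide and gauge_seat below 0.02 m and distance between tip_left and tip_right between 0.0255 and 0.0305 m)) and contact force between the fingers and tine_left above 1 N and contact force between the fingers and tine_right above 1 N), for 1 s.
At the end, for the whole second after the job is handed in: Pointer within 0.08 rad of zero; the fingers press both tines with more than 1 N each; the tip gap is within 2.5 mm of the width of the bar on the plate under the tips (14 mm red, 28 mm blue), and the tines are still (under 0.05 rad/s) (all of step 2 and angular speed of each of tine_left, tine_right below 0.05 rad/s); the arm keeps its last pose, push and grip.
It fails at once if a bystander is moved more than 30 mm (distance of any of carton, stopper, beaker, reagent, dish, spatula from where it was at the start of the episode above 0.03 m).
It also fails if it takes over 50 s, if anything falls off the work surface, if the arm or the gripper's body presses on something with over 40 N, if the wrist force passes 120 N, or if a joint passes its speed limit or range.

ROBOT

A 6-joint arm with a two-finger parallel gripper is mounted at the origin on the work surface. World frame = base frame: x ahead of the robot, y to its left, z up, the work surface at z = 0. Lengths are in m, angles in degrees, forces in N, time in s.
With the tool pointing down it reaches from about 0.25 to 0.725 m from the base axis. Payload 9.7 kg.
Tool frame: the origin (TCP) lies at the very end of the fingers, on their centre line; the grasp point (between the pads) lies 19 mm behind it; z points along the fingers, y is the line along which they close (so a half turn about z gives the same grasp; the last joint's range is limited). The gripper opens to 85 mm and grips with 20 to 120 N. Pads are 22 mm wide; open, the fingers measure 114 mm over their backs; the gripper's body (76 mm by 85 mm) begins 54 mm behind the grasp point. The pads swing forward as they close: fully open they stand 13 mm farther back than shut.
Start: joints at [76.547, 4.979, 10.078, 95.1, 0, 90], TCP at [0.128, 0.535, 0.231] pointing down, gripper open.
Joint ranges: [-179.16, 179.16], [-48.56, 103.87], [-65.8, 70.77], [-126.05, 130.52], [-82.76, 87.17], [-180, 180]. Speed limits (degrees/s): [127.2, 127.2, 147.25, 180, 180, 180].

INTERFACE

Orientations are given as [roll, pitch, yaw] about the fixed x, y, z axes, in that order (R = Rz(yaw) Ry(pitch) Rx(roll)).
In Python, from workcell import bot gives the robot as it stands.
- The arm moves only by the tool step_arm, never from a script. Its argument "targets" is a list of rows, each a list of 3 entries, a list of its own where there are three numbers: the opening, from 0 (shut) to 1 (fully open), then the shift along the world's x, y, z in mm, then the turn, a rotation vector about the world's x, y, z in rad. In form: [[grip, [tx, ty, tz], [wx, wy, wz]], ...]. A call has 1 to 8 rows; each row is the pose to reach, as a shift and turn from the pose commanded when the call began; what a row does not reach only later rows make up. A row lasts 1/10 s, in which the tool goes at most 50 mm and 8.59 degrees, less where a joint would pass 70% of its speed; a pose out of reach is approached as far as the arm can. A call with a gripper value outside its range is refused whole. The fingers move at their own pace and stop on an object; "force" is the grip in N (left out, the last holds). Time passes only in rows, so rows that repeat a pose let the fingers close. It gives the time, the measured TCP pose, the force, the opening and the grip force at its end, in the units of the state.
- bot.get_obs(): the state, without advancing time (a new reading comes with each control period).
- bot.camera(name): name is "scene" or "side" or "wrist"; returns (picture, depth): 420x560x3 uint8, red, green, blue; 420x560 float32, m along the optical axis (not along the pixel's ray), 0 where there is no reading.
- bot.camera_params(name): a dict with "K" (3x3 intrinsics, pixels), "k1" (the pictures are not rectified: a ray, as slopes to the right and down, at radius r is drawn at 1 + k1 r^2 times it, then the intrinsics apply), "R" (3x3) and "t" (3): a world point X has camera coordinates R X + t. Camera axes: x right, y down, z forward; pixel columns grow to the right and rows downward; lengths in m; the calibration is good to about 2 mm. A picture is of the moment at which its call begins: read the wrist's pose just before it. camera_params takes no time and is no camera call; for the wrist camera it gives the pose at the moment of the call.
- bot.job_done(): hands the job in; it is judged then, once.
The state is a dict: "time": time; "q": joint angles; "qd": joint speeds; "joint_efforts": joint torques, N m; "ee_pos": TCP position; "tcp_rot": TCP orientation; "wrist_force": force on the tool from outside, world axes, zero at the start; "torque": the same for the moment, N m; "opening": finger opening in m; "grasp_force": force on a finger pad.
Only numpy, scipy, OpenCV 4.12 (cv2) and the standard library are available. Lean on these libraries where they do the work, as an engineer would, in place of code of your own. Each camera call takes 0.05 s, during which the arm holds its last target. There are 200 camera calls.

## Working session

There is one attempt and no reset: what is moved stays moved. The work goes in short steps, Python scripts to look and compute and a tool call to move; the robot and the scene stay as the last step left them, time stands still between calls to the robot, and variables do not carry over. Pictures are saved under pics/ and viewed, at most 10 in all, crops included, and the job is handed in when it is done.

Besides the shell and the picture viewer there is one more tool, called after "Request:" as name(argument=value, ...), one argument or row to a line, values as JSON. step_arm: Moves the arm, as the interface text tells. Its arguments: {"type":"object","properties":{"targets":{"type":"array","items":{"type":"array"}},"force":{"type":"number"}},"required":["targets"]}

```bash
mkdir -p pics
cat > h.py <<'E'
import numpy as np, cv2
from workcell import bot
def save(n,im): cv2.imwrite('pics/'+n,im[:,:,::-1])
def ray(P,u,v):
    K,R,t=np.array(P['K']),np.array(P['R']),np.array(P['t'])
    d=np.array([(u-K[0,2])/K[0,0],(v-K[1,2])/K[1,1]]);rd=np.hypot(*d);r=rd
    for _ in range(20): r=rd/(1+P['k1']*r*r)
    if rd>0:d=d*r/rd
    return -R.T@t, R.T@np.array([d[0],d[1],1])
def onz(P,u,v,z):
    c,d=ray(P,u,v); return c+d*(z-c[2])/d[2]
def proj(P,X):
    K,R,t=np.array(P['K']),np.array(P['R']),np.array(P['t'])
    c=R@np.array(X)+t; s=c[:2]/c[2]; s=s*(1+P['k1']*(s@s)); return np.array([K[0,0]*s[0]+K[0,2],K[1,1]*s[1]+K[1,2]])
E
python3 - <<'E'
from h import *
o=bot.get_obs();print(o)
for n in ('scene','side'):
    im,d=bot.camera(n);save(n+'0.png',im);np.savez('pics/'+n,im=im,d=d)
E
```

```text
{'time': 0.0, 'q': array([ 7.65458659e+01,  5.01221145e+00,  1.00344720e+01,  9.51002608e+01,
       -4.99644807e-05,  9.00005611e+01]), 'qd': array([-0.05770301,  0.05234683, -0.07951297,  0.01795394, -0.03678886,
       -0.05849986]), 'joint_efforts': array([-8.60279906e-04, -5.20385957e+01,  4.64806831e+01,  1.63493404e-02,
       -1.15898447e-04, -3.34288224e-06]), 'ee_pos': array([0.12791278, 0.53467921, 0.23057257]), 'tcp_rot': array([-1.79922000e+02,  5.07283172e-05,  1.66545305e+02]), 'wrist_force': array([-1.1832586 ,  0.46133397, -0.40353203]), 'torque': array([0.02381015, 0.01285864, 0.02846656]), 'grasp_force': 0.0, 'opening': 0.08508887663255803}
```

View pics/scene0.png

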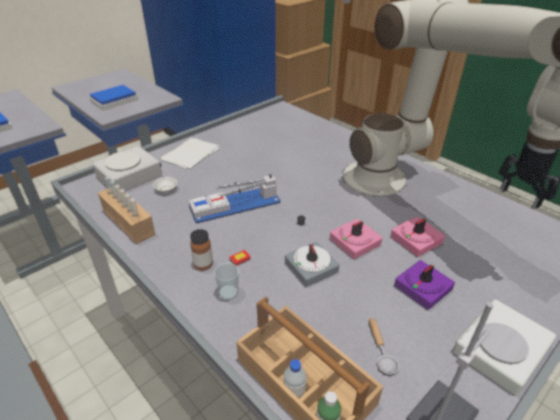

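View pics/side0.png

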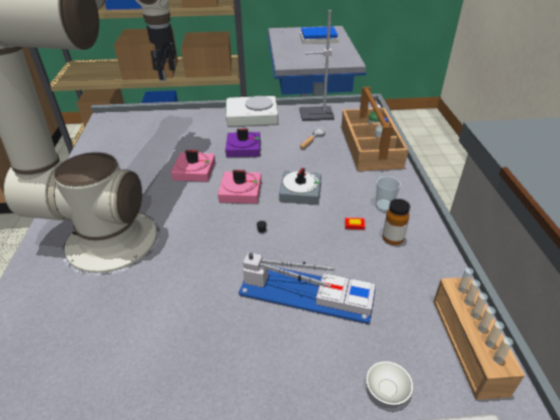

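The grey dial box is at scene (312,262) and side (301,186). The pink boxes at scene (355,237) and (418,235) and the purple one at (425,283) are decoys. The red plate lies near the tips and the blue one beyond it. Next I measure both, with one close crop to check.

Run:
```python
from h import *
A=[]
boxes={'scene':[(270,225,350,295),(180,170,290,225)],'side':[(270,155,335,215),(230,245,385,325)]}
for n in ('scene','side'):
    f=np.load('pics/%s.npz'%n);im=f['im'];P=bot.camera_params(n)
    hsv=cv2.cvtColor(im,cv2.COLOR_RGB2HSV)
    x0,y0,x1,y1=boxes[n][0]
    def mask(m,b):
        z=np.zeros(m.shape,np.uint8);z[b[1]:b[3],b[0]:b[2]]=m[b[1]:b[3],b[0]:b[2]];return z
    H,S,V=[hsv[...,i].astype(int) for i in range(3)]
    b=boxes[n][0]
    w=mask((V>200)&(S<40),b);c=max(cv2.findContours(w,0,2)[0],key=cv2.contourArea)
    pts=np.array([onz(P,u+0.,v+0.,.041)[:2] for u,v in cv2.convexHull(c)[:,0]])
    (cx,cy),r=cv2.minEnclosingCircle(pts.astype(np.float32)*1000);print(n,'dial',cx,cy,r)
    g=mask((H>45)&(H<85)&(S>80),b);ys,xs=np.nonzero(g);print('green',len(xs),xs.mean() if len(xs) else 0,ys.mean() if len(xs) else 0)
    if len(xs):print(onz(P,xs.mean(),ys.mean(),.042))
    rd=mask(((H<8)|(H>172))&(S>120)&(V>100),b);ys,xs=np.nonzero(rd);print('red',len(xs),[(int(a),int(q)) for a,q in zip(xs,ys)][:40])
    b=boxes[n][1]
    bl=mask((H>100)&(H<125)&(S>120),b);c=cv2.convexHull(np.vstack([c for c in cv2.findContours(bl,0,2)[0] if cv2.contourArea(c)>15]))[:,0]
    q=np.array([onz(P,u,v,.014)[:2] for u,v in c])*1000
    R=cv2.minAreaRect(q.astype(np.float32));print('base',R,cv2.boxPoints(R).round().tolist())
    for nm,m in (('redbar',((H<8)|(H>172))&(S>120)),):
        ys,xs=np.nonzero(mask(m,b));print(nm,len(xs),onz(P,xs.mean(),ys.mean(),.044))
    A.append([cv2.resize(im[b[1]:b[3],b[0]:b[2]],(400,300 if n=='side' else 200),interpolation=2) for b in boxes[n]])
h=[np.vstack([cv2.resize(k,(400,300),interpolation=2) for k in a]) for a in A]
save('crops.png',np.hstack(h))
```

```text
scene dial 527.3564453125 184.147705078125 47.17118453979492
green 1 298.0 263.0
[0.58523259 0.1623419  0.042     ]
red 6 [(311, 246), (311, 247), (312, 248), (312, 249), (313, 250), (313, 251)]
base ((513.6654052734375, -225.90478515625), (102.89575958251953, 273.3346862792969), 69.56138610839844) [[368.0, -226.0], [624.0, -322.0], [660.0, -225.0], [404.0, -130.0]]
redbar 1 [ 0.55235795 -0.25244577  0.044     ]
side dial 535.0457153320312 173.26441955566406 52.834686279296875
green 3 316.0 182.0
[0.58677966 0.16212571 0.042     ]
red 9 [(302, 168), (301, 169), (302, 169), (301, 170), (300, 171), (301, 171), (299, 172), (300, 172), (299, 173)]
base ((509.85247802734375, -235.0519561767578), (106.79296875, 309.1725158691406), 69.68797302246094) [[346.0, -231.0], [636.0, -339.0], [673.0, -239.0], [383.0, -131.0]]
redbar 46 [ 0.57598744 -0.25376032  0.044     ]
```

View pics/crops.png

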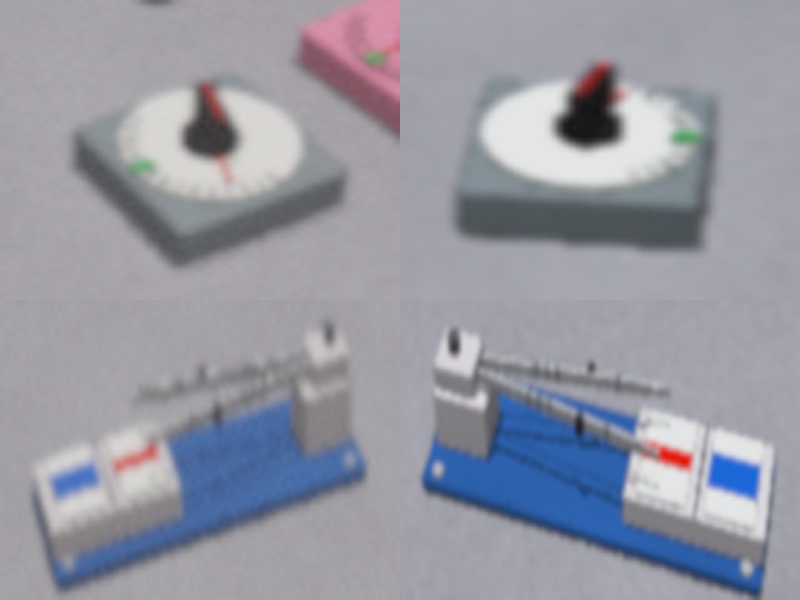

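Both crops agree. The grey dial has its green mark at scene crop (140,165), with the red pointer line away from it. The red-bar plate is under the tips and the blue one is the spare, so the target gap is 14 mm. Next I move above the dial and look with the wrist camera.

Request:
step_arm(
  targets=[
    [1,[50,-44,0],[0,0,0]],
    [1,[100,-88,0],[0,0,0]],
    [1,[135,-120,0],[0,0,0]],
    [1,[170,-150,0],[0,0,0]],
    [1,[205,-180,0],[0,0,0]],
    [1,[240,-212,0],[0,0,0]],
    [1,[275,-243,0],[0,0,0]],
    [1,[310,-274,0],[0,0,0]],
  ],
)

```text
time: 0.9
ee_pos: [0.4288, 0.2683, 0.2311]
tcp_rot: [-180.0, -0.0, 166.5]
wrist_force: [-0.1, 1.1, 0.3]
opening: 0.0857
grasp_force: 0.0
```

Request:
step_arm(
  targets=[
    [1,[30,-25,0],[0,0,0]],
    [1,[60,-54,0],[0,0,0]],
    [1,[95,-86,0],[0,0,0]],
    [1,[95,-86,0],[0,0,0]],
    [1,[95,-86,0],[0,0,0]],
  ],
)

```text
time: 1.4
ee_pos: [0.5229, 0.1832, 0.2305]
tcp_rot: [-180.0, -0.1, 166.4]
wrist_force: [-0.5, 0.5, 0.5]
opening: 0.0856
grasp_force: 0.0
```

Run:
```python
from h import *
o=bot.get_obs();print(o['time'],o['ee_pos'],o['tcp_rot'],o['q'])
P=bot.camera_params('wrist');im,d=bot.camera('wrist');save('w1.png',im);np.savez('pics/w1',im=im,d=d,**{k:np.array(P[k]) for k in P})
print(P)
for n,u,v in(('scene',315.6,265),('side',305.7,174)):print(onz(bot.camera_params(n),u,v,.042))
print(proj(P,(.535,.173,.041)))
```

```text
1.4 [0.52294568 0.18320532 0.23053397] [-1.79962500e+02 -7.94103301e-02  1.66420154e+02] [1.93010838e+01 5.62443331e+00 1.06887900e+01 9.51514041e+01
 1.16190148e-02 3.28808953e+01]
{'K': array([[369.5058165 ,   0.        , 279.77227546],
       [  0.        , 369.5058165 , 203.79870741],
       [  0.        ,   0.        ,   1.        ]]), 'k1': -0.015837443766435796, 'R': array([[ 2.34339369e-01,  9.72154749e-01, -4.51332760e-04],
       [ 9.23980279e-01, -2.22582458e-01,  3.10994363e-01],
       [ 3.02234188e-01, -7.32952453e-02, -9.50411649e-01]]), 't': array([-0.30044996, -0.4836202 ,  0.2339655 ])}
[0.55360246 0.20282591 0.042     ]
[0.56050713 0.20732933 0.042     ]
[272.34606841 187.63756367]
```

View pics/w1.png

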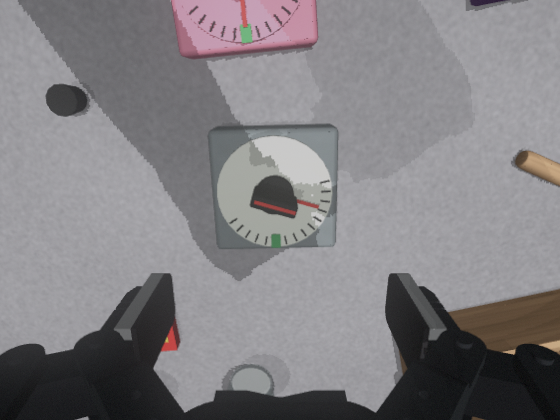

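The wrist view shows the grey dial centred near (274,191), the green mark at (276,240), the red pointer tip at (318,207) and the bar's top stripe from (255,204) to (296,214).

Run:
```python
from h import *
f=dict(np.load('pics/w1.npz'));P=f;P['k1']=float(P['k1']);im=f['im']
hsv=cv2.cvtColor(im,cv2.COLOR_RGB2HSV);H,S,V=[hsv[...,i].astype(int) for i in range(3)]
roi=np.zeros(H.shape,bool);roi[120:255,200:345]=1
g=roi&(H>45)&(H<90)&(S>90);ys,xs=np.nonzero(g);G=onz(P,xs.mean(),ys.mean(),.041);print('G',G,len(xs))
r=roi&((H<10)|(H>170))&(S>110);n,l,st,ce=cv2.connectedComponentsWithStats(r.astype(np.uint8));print(st[1:].tolist())
# box outline: top face at .036
m=(roi&(S>18)&(V<190)).astype(np.uint8)
dsk=(roi&(V>150)&(S<25)).astype(np.uint8)
C=None
q=np.array([onz(P,u,v,.041)[:2] for u,v in ((217,191),(332,191),(274.5,136),(274.5,247))]);print('disc',q, (q[0]+q[1])/2,(q[2]+q[3])/2)
top=[]
for i in range(1,n):
    if st[i,4]>15:
        z=.080 if ce[i,0]<297 else .0415
        ys,xs=np.nonzero(l==i);p=np.array([onz(P,u,v,z)[:2] for u,v in zip(xs,ys)])
        c=p.mean(0);w=np.linalg.svd(p-c)[2][0]; s=(p-c)@w;print(i,z,c,np.degrees(np.arctan2(w[1],w[0])),np.ptp(s))
```

```text
G [0.5876815 0.1631231 0.041    ] 96
[[254, 201, 42, 14, 151], [297, 200, 22, 8, 60]]
disc [[0.52604486 0.12194554]
 [0.55120701 0.2263829 ]
 [0.48909842 0.18634305]
 [0.59419721 0.16051626]] [0.53862594 0.17416422] [0.54164782 0.17342966]
1 0.08 [0.54147553 0.17396594] 60.30237546434059 0.03580944647414362
2 0.0415 [0.55778317 0.20115009] 60.01169865120406 0.020796709280160263
```

Request:
step_arm(
  targets=[
    [0.5,[9,-5,-10],[0,0,0.145]],
    [0.5,[18,-9.5,-20],[0,0,0.29]],
    [0.5,[18,-9.5,-30],[0,0,0.435]],
    [0.5,[18,-9.5,-40],[0,0,0.58]],
    [0.5,[18,-9.5,-50],[0,0,0.725]],
    [0.5,[18,-9.5,-60],[0,0,0.87]],
    [0.5,[18,-9.5,-70],[0,0,1.015]],
    [0.5,[18,-9.5,-80],[0,0,1.16]],
  ],
  force=40,
)

```text
time: 2.25
ee_pos: [0.5396, 0.1759, 0.1512]
tcp_rot: [180.0, 0.0, -126.5]
wrist_force: [-0.2, -1.1, 0.1]
opening: 0.0427
grasp_force: 0.0
```

Request:
step_arm(
  targets=[
    [0.5,[0,0,-5],[0,0,0.128]],
    [0.5,[0,0,-25],[0,0,0.128]],
    [0.5,[0,0,-50],[0,0,0.128]],
    [0.5,[0,0,-75],[0,0,0.128]],
    [0.5,[0,0,-95],[0,0,0.128]],
    [0.5,[0,0,-95],[0,0,0.128]],
    [0.5,[0,0,-95],[0,0,0.128]],
  ],
)

```text
time: 2.95
ee_pos: [0.5401, 0.1754, 0.057]
tcp_rot: [180.0, 0.0, -119.6]
wrist_force: [0.9, 0.3, 0.8]
opening: 0.0428
grasp_force: 0.0
```

Request:
step_arm(
  targets=[
    [0.5,[0.8,-1.6,-2],[0,0,0]],
    [0.5,[0.8,-1.6,-2],[0,0,0]],
    [0,[0.8,-1.6,-2],[0,0,0]],
    [0,[0.8,-1.6,-2],[0,0,0]],
    [0,[0.8,-1.6,-2],[0,0,0]],
    [0,[0.8,-1.6,-2],[0,0,0]],
    [0,[0.8,-1.6,-2],[0,0,0]],
  ],
  force=40,
)

```text
time: 3.65
ee_pos: [0.5403, 0.1738, 0.055]
tcp_rot: [179.8, 0.0, -119.6]
wrist_force: [-9.3, 5.1, 7.5]
opening: 0.0111
grasp_force: 40.8
```

Request:
step_arm(
  targets=[
    [0,[-0.5,0.3,0],[0,0,-0.13]],
    [0,[-0.5,0.3,0],[0,0,-0.26]],
    [0,[-0.5,0.3,0],[0,0,-0.39]],
    [0,[-0.5,0.3,0],[0,0,-0.52]],
    [0,[-0.5,0.3,0],[0,0,-0.65]],
    [0,[-0.5,0.3,0],[0,0,-0.78]],
    [0,[-0.5,0.3,0],[0,0,-0.91]],
    [0,[-0.5,0.3,0],[0,0,-1.04]],
  ],
)

```text
time: 4.45
ee_pos: [0.5403, 0.1734, 0.055]
tcp_rot: [180.0, -0.1, -179.5]
wrist_force: [-6.1, 0.6, 6.3]
opening: 0.0108
grasp_force: 40.6
```

Request:
step_arm(
  targets=[
    [0,[0,0,0],[0,0,-0.12]],
    [0,[0,0,0],[0,0,-0.24]],
    [0,[0,0,0],[0,0,-0.24]],
    [0,[0,0,0],[0,0,-0.24]],
    [0,[0,0,0],[0,0,-0.24]],
  ],
)

```text
time: 4.95
ee_pos: [0.5403, 0.1734, 0.055]
tcp_rot: [180.0, -0.1, 167.0]
wrist_force: [-5.9, 1.0, 6.3]
opening: 0.0108
grasp_force: 40.6
```

Request:
step_arm(
  targets=[
    [0.5,[0,0,0],[0,0,0]],
    [0.5,[0,0,0],[0,0,0]],
    [0.5,[0,0,0],[0,0,0]],
    [0.5,[0,0,30],[0,0,0]],
    [0.5,[0,0,70],[0,0,0]],
    [0.5,[0,0,115],[0,0,0]],
    [0.5,[0,0,160],[0,0,0]],
    [0.5,[0,0,160],[0,0,0]],
  ],
)

```text
time: 5.75
ee_pos: [0.5428, 0.1737, 0.2211]
tcp_rot: [179.7, 0.5, 167.0]
wrist_force: [-0.2, -0.2, 0.3]
opening: 0.0426
grasp_force: 0.0
```

Run:
```python
from h import *
o=bot.get_obs();print(o['time'],o['ee_pos'],o['tcp_rot'])
P=bot.camera_params('wrist');im,d=bot.camera('wrist');save('w2.png',im)
hsv=cv2.cvtColor(im,cv2.COLOR_RGB2HSV);H,S,V=[hsv[...,i].astype(int) for i in range(3)]
c=proj(P,(.5405,.174,.041)).astype(int);print(c)
roi=np.zeros(H.shape,bool);roi[c[1]-70:c[1]+70,c[0]-80:c[0]+80]=1
save('w2c.png',cv2.resize(im[c[1]-75:c[1]+75,c[0]-100:c[0]+100],(600,450),interpolation=2))
g=roi&(H>45)&(H<90)&(S>90);ys,xs=np.nonzero(g);G=onz(P,xs.mean(),ys.mean(),.041);print('G',G,len(xs),xs.mean(),ys.mean())
r=roi&((H<10)|(H>170))&(S>110);n,l,st,ce=cv2.connectedComponentsWithStats(r.astype(np.uint8))
for i in range(1,n):
    if st[i,4]>12:
        ys,xs=np.nonzero(l==i)
        for z in (.0415,.08):
            p=np.array([onz(P,u,v,z)[:2] for u,v in zip(xs,ys)]);cc=p.mean(0);w=np.linalg.svd(p-cc)[2][0];print(st[i],z,cc,np.degrees(np.arctan2(w[1],w[0])),np.ptp((p-cc)@w))
```

```text
5.75 [0.54283124 0.1737185  0.22109078] [179.72486477   0.46588606 166.99369148]
[278 170]
G [0.58852001 0.1628954  0.041     ] 81 278.5925925925926 222.33333333333334
[276 163   4  55 179] 0.0415 [0.55830204 0.16919087] -13.315512442979555 0.051008022395741905
[276 163   4  55 179] 0.08 [0.54708107 0.17179406] -13.315512442979566 0.04488915403446538
```

View pics/w2c.png

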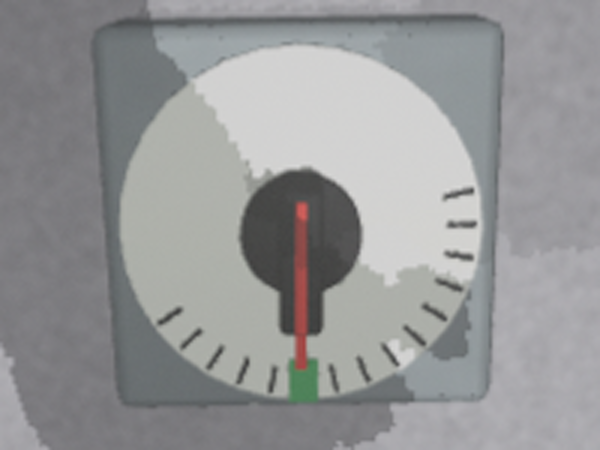

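The crop shows the pointer line on the green mark at (302,375), so the pointer is at zero. Next I go above the forceps.

Request:
step_arm(
  targets=[
    [1,[-5,-40,0],[0,0,-0.02]],
    [1,[-10,-85,0],[0,0,-0.04]],
    [1,[-16,-130,0],[0,0,-0.06]],
    [1,[-22,-175,0],[0,0,-0.08]],
    [1,[-28,-220,0],[0,0,-0.1]],
    [1,[-34,-265,0],[0,0,-0.12]],
    [1,[-40,-310,0],[0,0,-0.127]],
    [1,[-46,-350,0],[0,0,-0.127]],
  ],
)

```text
time: 6.6
ee_pos: [0.494, -0.1787, 0.213]
tcp_rot: [-180.0, -0.1, 159.7]
wrist_force: [0.9, -0.3, 0.4]
opening: 0.0855
grasp_force: 0.0
```

Request:
step_arm(
  targets=[
    [1,[-20,-30,0],[0,0,0]],
    [1,[-40,-53,0],[0,0,0]],
    [1,[-40,-53,0],[0,0,0]],
    [1,[-40,-53,0],[0,0,0]],
    [1,[-40,-53,0],[0,0,0]],
  ],
)

```text
time: 7.1
ee_pos: [0.4552, -0.2292, 0.2137]
tcp_rot: [180.0, -0.0, 159.8]
wrist_force: [-0.4, -0.2, -0.1]
opening: 0.0854
grasp_force: 0.0
```

Run:
```python
from h import *
o=bot.get_obs();print(o['time'],o['ee_pos'],o['tcp_rot'])
P=bot.camera_params('wrist');im,d=bot.camera('wrist');save('w3.png',im);np.savez('pics/w3',im=im,d=d,**{k:np.array(P[k]) for k in P})
```

```text
7.1 [ 0.45521762 -0.22920456  0.21365394] [ 1.79983573e+02 -4.47129758e-02  1.59755486e+02]
```

View pics/w3.png

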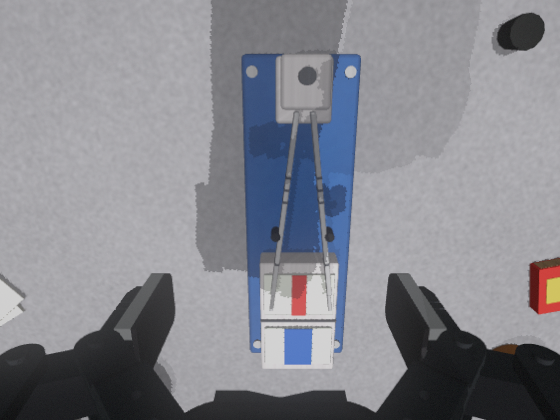

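The wrist view shows the rests at (275,234) and (329,234). The red bar at (299,295) is under the tips, and the spare blue one is at (298,346).

Run:
```python
from h import *
f=dict(np.load('pics/w3.npz'));P=f;P['k1']=float(P['k1']);im=f['im']
hsv=cv2.cvtColor(im,cv2.COLOR_RGB2HSV);H,S,V=[hsv[...,i].astype(int) for i in range(3)]
def cen(m,b,z):
    k=np.zeros(H.shape,bool);k[b[1]:b[3],b[0]:b[2]]=1;ys,xs=np.nonzero(m&k);return xs.mean(),ys.mean(),onz(P,xs.mean(),ys.mean(),z)
dk=V<50
for nm,m,b,z in (('restA',dk,(268,224,284,244),.079),('restB',dk,(321,224,337,244),.079),('red',((H<10)|(H>170))&(S>110),(285,270,315,318),.044),('blue',(H>100)&(H<125)&(S>110),(278,328,320,366),.044)):
    print(nm,cen(m,b,z))
bl=((H>100)&(H<125)&(S>110)).astype(np.uint8);bl[:40]=0;bl[:,:230]=0;bl[:,370:]=0;bl[380:]=0
c=cv2.convexHull(max(cv2.findContours(bl,0,2)[0],key=cv2.contourArea))[:,0]
q=np.array([onz(P,u,v,.014)[:2] for u,v in c])*1000
R=cv2.minAreaRect(q.astype(np.float32));print(R,cv2.boxPoints(R).round(1).tolist())
```

```text
restA (np.float64(274.57142857142856), np.float64(229.57142857142858), array([ 0.48569915, -0.24475314,  0.079     ]))
restB (np.float64(nan), np.float64(nan), array([nan, nan, nan]))
red (np.float64(298.64716981132074), np.float64(295.22641509433964), array([ 0.57104557, -0.25223488,  0.044     ]))
blue (np.float64(297.7618534482759), np.float64(345.8351293103448), array([ 0.62661807, -0.27262886,  0.044     ]))
((500.6144104003906, -257.8785095214844), (43.199310302734375, 309.6781005859375), 69.76599884033203) [[347.8999938964844, -224.60000610351562], [638.4000244140625, -331.70001220703125], [653.4000244140625, -291.20001220703125], [362.79998779296875, -184.10000610351562]]<stdin>:5: RuntimeWarning: Mean of empty slice.
  ret = ret.dtype.type(ret / rcount)
```

Run:
```python
from h import *
f=dict(np.load('pics/w3.npz'));P=f;P['k1']=float(P['k1']);im=f['im']
save('w3c.png',cv2.resize(im[190:330,230:370],(600,600),interpolation=2))
for p in ((275,234),(329,234),(302,234)):
  X=onz(P,*p,.077)[:2]-[.5003,-.2262];a=np.radians(-20.2);print(X@[np.cos(a),np.sin(a)],X@[-np.sin(a),np.cos(a)])
```

```text
-0.002590834539078444 -0.022151760748721074
-0.002558112200417501 0.021913290143134093
-0.002576733923151705 -0.00012505979194142404
```

View pics/w3c.png

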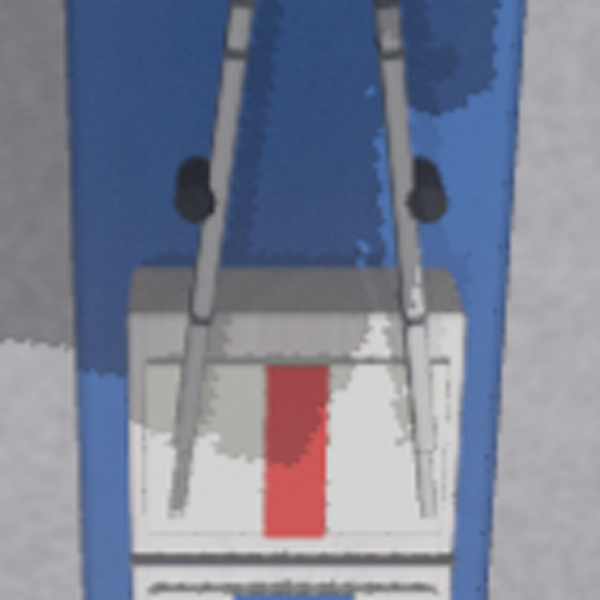

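The crop shows the rests flanking the tines symmetrically, at crop (193,190) and (428,190). They agree with an origin of (0.5003,-0.2262) and yaw -20.2°, so I descend around them.

Request:
step_arm(
  targets=[
    [1,[20,1,0],[0,0,0]],
    [1,[45,3,-20],[0,0,0]],
    [1,[45,3,-50],[0,0,0]],
    [1,[45,3,-80],[0,0,0]],
    [1,[45,3,-100],[0,0,0]],
    [1,[45,3,-100],[0,0,0]],
    [1,[45,3,-100],[0,0,0]],
  ],
  force=40,
)

```text
time: 7.85
ee_pos: [0.5003, -0.2261, 0.1147]
tcp_rot: [180.0, -0.0, 159.8]
wrist_force: [0.2, 0.1, 0.7]
opening: 0.0849
grasp_force: 0.0
```

Request:
step_arm(
  targets=[
    [1,[0,0,-20],[0,0,0]],
    [1,[0,0,-40],[0,0,0]],
    [1,[0,0,-62],[0,0,0]],
    [1,[0,0,-62],[0,0,0]],
    [0.65,[0,0,-62],[0,0,0]],
    [0.65,[0,0,-62],[0,0,0]],
    [0.65,[0,0,-62],[0,0,0]],
  ],
)

```text
time: 8.55
ee_pos: [0.5008, -0.2271, 0.0539]
tcp_rot: [-180.0, 0.1, 159.7]
wrist_force: [0.0, -0.4, 1.1]
opening: 0.0554
grasp_force: 0.0
```

Request:
step_arm(
  targets=[
    [0.55,[0,0,0],[0,0,0]],
    [0.5,[0,0,0],[0,0,0]],
    [0.45,[0,0,0],[0,0,0]],
    [0.4,[0,0,0],[0,0,0]],
    [0.37,[0,0,0],[0,0,0]],
    [0.37,[0,0,0],[0,0,0]],
    [0.37,[0,0,0],[0,0,0]],
    [0.37,[0,0,0],[0,0,0]],
  ],
)

```text
time: 9.35
ee_pos: [0.5014, -0.2273, 0.0541]
tcp_rot: [-180.0, 0.2, 159.7]
wrist_force: [2.3, -0.4, 8.8]
opening: 0.0318
grasp_force: 8.0
```

Run:
```python
from h import *
o=bot.get_obs();print(o['time'],o['ee_pos'],o['tcp_rot'],o['opening'],o['grasp_force'],o['wrist_force'])
P=bot.camera_params('wrist');im,d=bot.camera('wrist')
np.savez('pics/w4',im=im,d=d,**{k:np.array(P[k]) for k in P})
im2,_=bot.camera('side');np.savez('pics/s4',im=im2)
save('w4.png',np.hstack([im,cv2.resize(im2[245:325,230:350],(240,420),interpolation=2)]))
```

```text
9.35 [ 0.50135391 -0.22730892  0.05409332] [-179.994944      0.22437769  159.73146845] 0.03176277956081936 8.034759163856506 [ 2.34130014 -0.38840399  8.83095522]
```

View pics/w4.png

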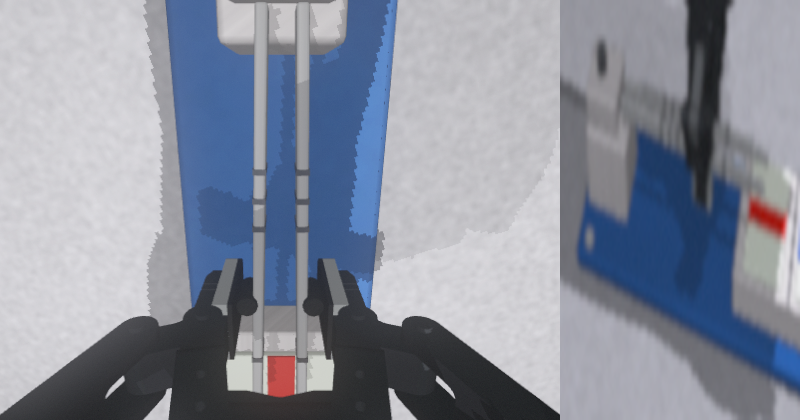

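Both rests are gripped, with pads on the rolls at (247,306) and (312,306). The force is 8.0 N per side at a 31.8 mm opening, which matches the 14 mm setting. I verify the tip gap from the picture.

Run:
```python
from h import *
f=dict(np.load('pics/w4.npz'));P=f;P['k1']=float(P['k1']);im=f['im']
for r in (150,250,290,380,388):
  print(r,im[r,250:315].mean(-1).astype(int).tolist(), onz(P,279,r,.079).round(4))
a=np.radians(-20.2);u=np.array([np.cos(a),np.sin(a)]);w=np.array([-u[1],u[0]])
for r in (150,250,290,380,388):
  g=im[r].astype(int); t=(g[:,2]-g[:,0]<35)&(g.mean(-1)>95)&(abs(g.max(-1)-g.min(-1))<35)
  print(r,np.nonzero(t[250:315])[0]+250)
  for c in (254,267,296,309):
    X=onz(P,c,r,.079)[:2]-[.5003,-.2262];print('   ',c,(X@u*1e3).round(1),(X@w*1e3).round(1))
```

```text
150 [111, 111, 111, 118, 153, 171, 177, 177, 177, 176, 175, 174, 174, 167, 158, 126, 108, 110, 111, 110, 111, 111, 111, 111, 112, 110, 111, 111, 111, 111, 110, 108, 100, 98, 97, 98, 97, 98, 100, 97, 99, 99, 99, 97, 100, 102, 105, 133, 145, 151, 154, 154, 154, 153, 152, 151, 149, 143, 122, 102, 98, 97, 99, 97, 96] [ 0.4464 -0.2073  0.079 ]
250 [108, 109, 102, 131, 145, 151, 153, 153, 153, 151, 151, 150, 145, 134, 110, 108, 109, 109, 108, 108, 109, 108, 107, 108, 109, 107, 107, 108, 108, 105, 97, 94, 95, 93, 93, 94, 94, 93, 94, 94, 94, 93, 93, 94, 95, 97, 101, 130, 146, 151, 152, 153, 153, 151, 151, 151, 145, 131, 106, 94, 96, 94, 94, 94, 94] [ 0.4792 -0.2194  0.079 ]
290 [47, 49, 56, 128, 147, 152, 153, 152, 152, 153, 151, 147, 142, 114, 106, 108, 109, 110, 110, 111, 109, 109, 111, 109, 110, 109, 109, 100, 96, 95, 95, 96, 95, 96, 95, 96, 95, 95, 105, 108, 107, 109, 108, 106, 107, 106, 104, 131, 145, 151, 152, 153, 153, 152, 152, 149, 143, 99, 59, 49, 49, 46, 50, 49, 49] [ 0.4941 -0.2249  0.079 ]
380 [206, 206, 181, 164, 171, 175, 174, 174, 175, 175, 168, 153, 121, 187, 207, 206, 206, 
[... 913 characters left out ...]
 254 -22.2 -9.6
    267 -22.2 -5.0
    296 -22.1 5.0
    309 -22.1 9.6
290 [253 254 255 256 257 258 259 260 261 262 263 264 296 297 298 299 300 301
 302 303 304 305 306 307]
    254 -6.2 -9.9
    267 -6.2 -5.2
    296 -6.2 5.3
    309 -6.2 10.0
380 [250 251 252 253 254 255 256 257 258 259 260 261 262 263 264 265 266 295
 296 297 298 299 300 301 302 303 304 305 306 307 308 309 310 311 312 313
 314]
    254 34.8 -10.9
    267 34.8 -5.7
    296 34.8 5.8
    309 34.8 11.0
388 [250 251 252 253 254 255 256 257 258 259 260 261 262 263 264 265 266 295
 296 297 298 299 300 301 302 303 304 305 306 307 308 309 310 311 312 313
 314]
    254 38.8 -11.0
    267 38.8 -5.8
    296 38.8 5.9
    309 38.9 11.1
```

Request:
step_arm(
  targets=[
    [0.367,[0,0,0],[0,0,0]],
    [0.367,[0,0,0],[0,0,0]],
    [0.367,[0,0,0],[0,0,0]],
    [0.367,[0,0,0],[0,0,0]],
    [0.367,[0,0,0],[0,0,0]],
    [0.367,[0,0,0],[0,0,0]],
    [0.367,[0,0,0],[0,0,0]],
    [0.367,[0,0,0],[0,0,0]],
  ],
)

```text
time: 10.25
ee_pos: [0.5013, -0.2273, 0.0541]
tcp_rot: [-180.0, 0.2, 159.7]
wrist_force: [2.1, 0.3, 8.8]
opening: 0.0311
grasp_force: 8.1
```

Request:
step_arm(
  targets=[
    [0.367,[0,0,0],[0,0,0]],
    [0.367,[0,0,0],[0,0,0]],
    [0.367,[0,0,0],[0,0,0]],
    [0.367,[0,0,0],[0,0,0]],
    [0.367,[0,0,0],[0,0,0]],
    [0.367,[0,0,0],[0,0,0]],
    [0.367,[0,0,0],[0,0,0]],
    [0.367,[0,0,0],[0,0,0]],
  ],
)

```text
time: 11.05
ee_pos: [0.5014, -0.2273, 0.0541]
tcp_rot: [-180.0, 0.2, 159.7]
wrist_force: [2.3, -0.4, 8.3]
opening: 0.0313
grasp_force: 8.1
```

```bash
python3 -c "
from workcell import bot
print(bot.job_done())"
```

```text
the job is handed in; nothing more can be done
None
```

I set the tare pointer to zero and handed the job in while holding the forceps squeezed at about 8 N per rest; the tip gap is about 14 mm, matching the red bar, estimated from one wrist picture and the finger opening because the very tips were out of view.

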